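Level the tilting plate in the vise by feel and stand the pipe plumb on it

ROBOT

A 6-joint arm with a two-finger parallel gripper is mounted at the origin on a cart in front of the work surface, level with it; the furniture and walls round the work are solid. World frame = base frame: x ahead of the robot, y to its left, z up, the work surface at z = 0. Lengths are in m, angles in rad, forces in N, time in s.
With the tool pointing down it reaches from about 0.275 to 0.75 m from the base axis. Payload 10.2 kg.
Tool frame: the origin (TCP) lies at the very end of the fingers, on their centre line; the grasp point (between the pads) lies 19 mm behind it; y points along the fingers, x is the direction in which the jaws open and shut, and the axes are right-handed (so a half turn about y gives the same grasp; the last joint's range is limited). The gripper opens to 88 mm and grips with 3 to 60 N. Pads are 18 mm wide; open, the fingers measure 123 mm over their backs; the gripper's body (75 mm by 187 mm) begins 45 mm behind the grasp point.
Start: joints at [-1.449, 0.313, 1.498, -0, 1.331, -0.223], TCP at [0.177, -0.494, 0.239] pointing down, gripper open.
Joint ranges: [-2.94, 2.94], [-0.97, 2.17], [0.19, 2.56], [-1.23, 4.37], [0.02, 3.11], [-2.88, 2.88]. Speed limits (rad/s): [2.39, 2.39, 3.01, 3.14, 3.14, 3.14].

INTERFACE

Orientations are given as [roll, pitch, yaw] about the fixed x, y, z axes, in that order (R = Rz(yaw) Ry(pitch) Rx(roll)).
In Python, from plant import telemetry, eyes, bot gives the robot as it stands. The module is installed in compiled form; this text tells all that it offers.
- The arm moves only by the tool play_rows, never from a script. Its argument "rows" is a list of rows, each a list of 3 entries, a list of its own where there are three numbers: the turn, a rotation vector about the world's x, y, z in degrees, then the shift along the world's x, y, z in cm, then the finger opening in cm, from 0 to 8.81. A call has 1 to 5 rows; each row is the pose to reach, as a shift and turn from the pose commanded when the call began; what a row does not reach only later rows make up. A row lasts 1/10 s, in which the tool goes at most 50 mm and 8.59 degrees, less where a joint would pass 70% of its speed; a pose out of reach is approached as far as the arm can. A call with a gripper value outside its range is refused whole. The fingers move at their own pace and stop on an object; "grip_force" is the grip in N (left out, the last holds). Time passes only in rows, so rows that repeat a pose let the fingers close. It gives the time, the measured TCP pose, the force and the opening at its end, in the units of the state.
- telemetry.observe(): the state, without advancing time (a new reading comes with each control period).
- eyes.snapshot(name): name is "side" or "top" or "wrist"; returns a dict with "frame" (480x640x3 uint8, red, green, blue), "mtx" (3x3 intrinsics, pixels), "k1" (the pictures are not rectified: a ray, as slopes to the right and down, at radius r is drawn at 1 + k1 r^2 times it, then the intrinsics apply), "world_to_cam" (4x4, takes a point from world to camera coordinates); the wrist camera has in their place "T_tool_cam" (4x4, takes a point from camera to tool coordinates, whose origin is the TCP and whose axes are the tool frame's). Camera axes: x right, y down, z forward; pixel columns grow to the right and rows downward; lengths in m; the calibration is good to about 2 mm. A picture is of the moment at which its call begins: read the wrist's pose just before it. There is no depth.
- bot.job_done(): hands the job in, once; it reports no verdict.
The state is a dict: "clock": time; "joint_positions": joint angles; "qvel": joint speeds; "joint_efforts": joint torques, N m; "tool_pos": TCP position; "ee_rot": TCP orientation; "wrist_force": force on the tool from outside, world axes, zero at the start; "wrist_torque": the same for the moment, N m; "gripper_width": finger opening in m.
Only numpy, scipy, OpenCV 4.12 (cv2) and the standard library are available. Lean on these libraries where they do the work, as an engineer would, in place of code of your own. Each camera call takes 0.05 s, during which the arm holds its last target.

TASK

The round plate of the tilting work positioner clamped in the vise is out of level. Feel lightly round its face with the shut fingertips to find the high side, press that side down until the plate is level, then stand the tall pipe nipple upright in the middle of the plate so that it stands plumb and free. Press no harder than you need, set the pipe down gently, do not push on the plate once the pipe is on it, and leave the other things on the bench where they are.

Things in the scene. Friction and masses are not known exactly. Their poses are not given: they have to be found in the camera images.
- positioner: fixed foot of the positioner: steel tang in the vise jaws, blue clamp collar. Origin: middle of the tang's lower edge; z up. The plate tilts about two axes through its middle, parallel to this x and y, up to 0.12 rad each, with stiff drag of 0.65 N m, and stays where left: 48 mm off its middle it yields to about 13 N and stands still under 9 N. It starts 1 to 4 degrees out; amount and direction vary
- plate_ref (a point): point on the plate's upright centre line, 118 mm above the foot's origin. The clamped column above the foot is set anywhere from 0 to 12 mm up: when level, the plate's top is 0 to 12 mm above this point (not measured). The point belongs to the foot and does not tilt. The plate: round, flat, light grey, 124 mm across, 10 mm thick, scribed rings 82 and 52 mm across, 22 mm above the tilting axes
- pipe_centre (a point): middle (half-way up) of the pipe nipple, a dark steel pipe 48 mm across and 108 mm long, standing on end on the bench right of the vise; z along the pipe; about 0.36 kg
- tape_roll: roll of thread seal tape, 49 mm across, 14 mm high, lying flat; origin under its middle; bystander
- tee: dark iron pipe tee, 66x61x49 mm; origin under its middle; bystander behind the vise
- reducer: dark bell reducer, 54 mm across, 38 mm high; origin under its middle; bystander
- carton: orange and white carton, 76x53x62 mm; origin under its middle; bystander
- pen: black marker pen, 122 mm long, 14 mm thick; origin under its middle; bystander
Not all that is in view belongs to the job. Leave any yellow look-alike of the part that bears pipe_centre alone.

How it is judged:
By the outcome, as a careful person would: the job done as asked, in the order asked, and still so for the second after the job is handed in, with the robot touching nothing.
It also fails if it takes over 72 s, if anything falls off the work surface, if the arm or the gripper's body presses on something with over 40 N, if the wrist force passes 120 N, or if a joint passes its speed limit or range.

## Working session

There is one attempt and no reset: what is moved stays moved. The work goes in short steps, Python scripts to look and compute and a tool call to move; the robot and the scene stay as the last step left them, time stands still between calls to the robot, and variables do not carry over. Pictures are saved under pics/ and viewed, and the job is handed in when it is done.

Besides the shell and the picture viewer there is one more tool, called after "Call:" as a command line: name --argument value ..., lists and objects as JSON in quotes. play_rows: Moves the arm, as the interface text tells. Its arguments: {"type":"object","properties":{"rows":{"type":"array"},"grip_force":{"type":"number"}},"required":["rows"]}

```bash
mkdir -p pics; cat > h.py <<'E'
import numpy as np, cv2
from plant import telemetry, eyes, bot
from scipy.spatial.transform import Rotation as R
def st():
    s=telemetry.observe()
    print({k:np.round(s[k],4).tolist() for k in ("clock","tool_pos","ee_rot","wrist_force","wrist_torque","gripper_width")}); return s
def snap(n,f):
    s=telemetry.observe(); d=eyes.snapshot(n); cv2.imwrite('pics/'+f+'.png',d['frame'][:,:,::-1])
    if n=='wrist':
        T=np.eye(4);T[:3,:3]=R.from_euler('xyz',s['ee_rot']).as_matrix();T[:3,3]=s['tool_pos']
        d['c2w']=T@d['T_tool_cam']
    else: d['c2w']=np.linalg.inv(d['world_to_cam'])
    np.savez('pics/'+f+'.npz',**{k:v for k,v in d.items()})
    return d
def ray(d,u,v):
    K=d['mtx'];k=float(d['k1']);p=np.array([(u-K[0,2])/K[0,0],(v-K[1,2])/K[1,1]])
    q=p.copy()
    for _ in range(20): q=p/(1+k*(q@q))
    r=d['c2w'][:3,:3]@np.array([q[0],q[1],1]); return d['c2w'][:3,3],r/np.linalg.norm(r)
def onz(d,u,v,z):
    o,r=ray(d,u,v); return o+r*(z-o[2])/r[2]
def proj(d,P):
    w=np.linalg.inv(d['c2w']);c=w[:3,:3]@np.array(P)+w[:3,3];q=c[:2]/c[2]
    q=q*(1+float(d['k1'])*(q@q));K=d['mtx'];return K[0,0]*q[0]+K[0,2],K[1,1]*q[1]+K[1,2]
def tri(d1,p1,d2,p2):
    o1,r1=ray(d1,*p1);o2,r2=ray(d2,*p2);A=np.stack([r1,-r2],1);t=np.linalg.lstsq(A,o2-o1,rcond=None)[0]
    a,b=o1+t[0]*r1,o2+t[1]*r2; return (a+b)/2,np.linalg.norm(a-b)
def load(f): return dict(np.load('pics/'+f+'.npz'))
E
python3 - <<'E'
from h import *
st()
for n in ('side','top','wrist'):
    d=snap(n,n+'0'); print(n,d['mtx'].round(1).tolist(),d['k1'],d['c2w'].round(3).tolist())
E
```

```text
{'clock': 0.0, 'tool_pos': [0.1774, -0.4939, 0.2382], 'ee_rot': [-1.5705, 0.0012, -1.226], 'wrist_force': [-0.0358, -0.4796, -0.2511], 'wrist_torque': [-0.0069, -0.0215, -0.0008], 'gripper_width': 0.0883}
side [[443.8, 0.0, 324.6], [0.0, 443.8, 238.9], [0.0, 0.0, 1.0]] 0.03730784850480981 [[-0.869, -0.253, 0.425, 0.165], [-0.494, 0.477, -0.727, 0.567], [-0.018, -0.842, -0.54, 0.598], [0.0, 0.0, 0.0, 1.0]]
top [[549.1, 0.0, 315.2], [0.0, 549.1, 242.8], [0.0, 0.0, 1.0]] -0.13121278515036475 [[0.013, -0.991, 0.137, 0.337], [-1.0, -0.015, -0.016, -0.05], [0.018, -0.137, -0.99, 1.492], [0.0, 0.0, 0.0, 1.0]]
wrist [[396.6, 0.0, 316.5], [0.0, 396.6, 239.1], [0.0, 0.0, 1.0]] -0.07905190639662792 [[0.338, -0.899, -0.277, 0.249], [-0.941, -0.324, -0.099, -0.468], [-0.0, 0.294, -0.956, 0.384], [0.0, 0.0, 0.0, 1.0]]
```

View pics/side0.png

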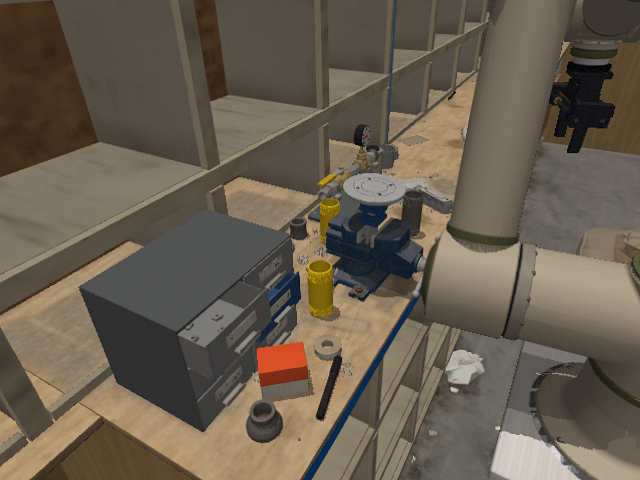

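View pics/top0.png

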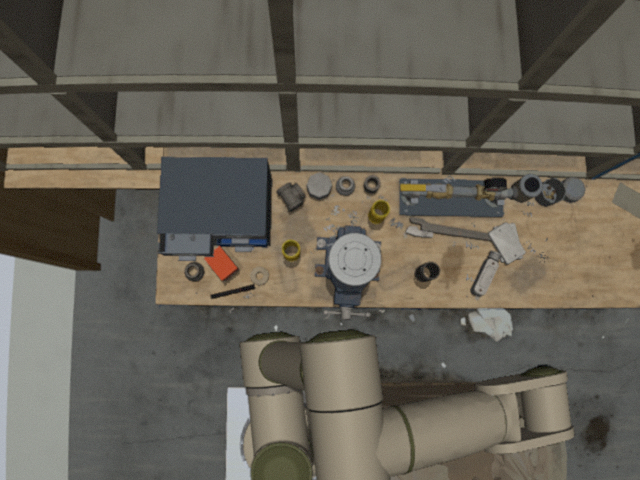

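View pics/wrist0.png

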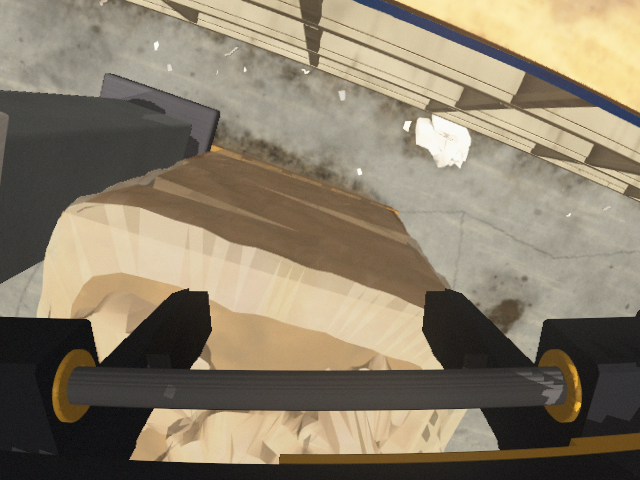

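```bash
python3 - <<'E'
import cv2,numpy as np
a=cv2.imread('pics/top0.png')[200:325,270:450];b=cv2.imread('pics/side0.png')[150:270,310:460]
cv2.imwrite('pics/c1.png',cv2.resize(a,None,fx=4,fy=4,interpolation=cv2.INTER_CUBIC));cv2.imwrite('pics/c2.png',cv2.resize(b,None,fx=5,fy=5,interpolation=cv2.INTER_CUBIC))
E
```

```text
(no output)
```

View pics/c1.png

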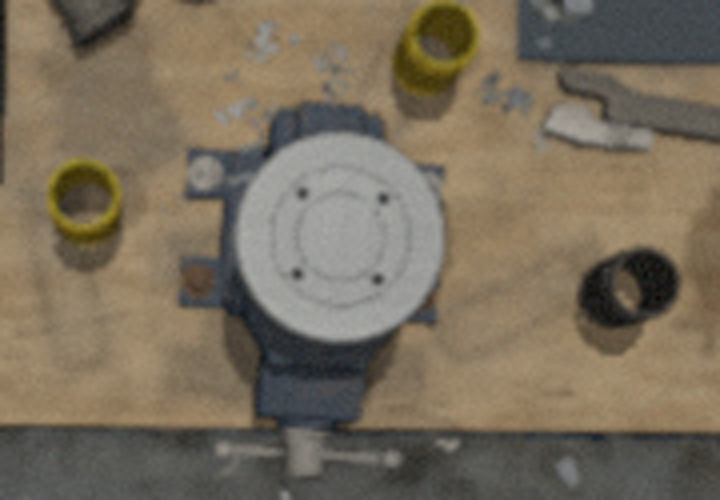

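View pics/c2.png

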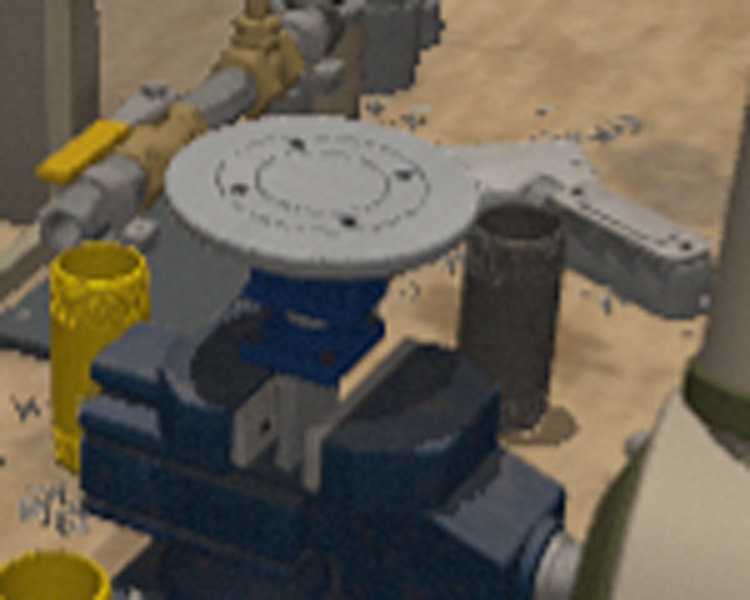

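```bash
python3 - <<'E'
from h import *
t=load('top0');s=load('side0')
P,e=tri(t,(355,259.25),s,(374.4,186.4));print('plate',P,e)
# 4 marks top (crop/4) vs side (crop/5): 
tm=[(302,193),(384,199),(297,274),(377,279)]
sm=[(297,145),(239,189),(404,175),(348,222)]
for a in tm:
  best=[]
  for b in sm:
    p,e=tri(t,(a[0]/4+270,a[1]/4+200),s,(b[0]/5+310,b[1]/5+150));best.append((round(e*1e3,1),p.round(4).tolist()))
  print(best)
# plate mask
hsv=cv2.cvtColor(t['frame'],cv2.COLOR_RGB2HSV);m=((hsv[...,1]<35)&(hsv[...,2]>110)).astype(np.uint8);m2=np.zeros_like(m);m2[220:300,315:395]=m[220:300,315:395]
m2=cv2.morphologyEx(m2,cv2.MORPH_CLOSE,np.ones((3,3)))
c=max(cv2.findContours(m2,0,1)[0],key=cv2.contourArea);print(cv2.fitEllipse(c),cv2.boundingRect(c))
# pipe rims: top view, top rim centre crop approx (652,282), bottom (603,297)
print('pipe top',onz(t,657/4+270,278/4+200,.108),'bot',onz(t,605/4+270,299/4+200,0))
P,e=tri(t,(657/4+270,278/4+200),s,(517/5+310,228/5+150));print('tri',P,e)
E
```

```text
plate [ 0.47600281 -0.16426907  0.21242987] 0.0007012024564100054
[(np.float64(19.6), [0.4892, -0.1437, 0.2354]), (np.float64(0.3), [0.5014, -0.1418, 0.2135]), (np.float64(61.4), [0.4699, -0.15, 0.2284]), (np.float64(43.4), [0.4818, -0.1496, 0.2039])]
[(np.float64(0.6), [0.4988, -0.1902, 0.2127]), (np.float64(22.0), [0.5116, -0.1885, 0.1897]), (np.float64(43.7), [0.4787, -0.1979, 0.2039]), (np.float64(24.2), [0.4914, -0.1981, 0.1779])]
[(np.float64(22.8), [0.4613, -0.1328, 0.2434]), (np.float64(42.9), [0.4722, -0.1299, 0.2234]), (np.float64(17.8), [0.4431, -0.1406, 0.2341]), (np.float64(0.6), [0.4539, -0.1392, 0.2114])]
[(np.float64(42.6), [0.47, -0.177, 0.2226]), (np.float64(64.2), [0.4815, -0.1743, 0.2018]), (np.float64(0.3), [0.4512, -0.1864, 0.2115]), (np.float64(19.6), [0.4626, -0.1854, 0.1875])]
((354.5157165527344, 258.437255859375), (51.234439849853516, 52.63136672973633), 107.14154052734375) (328, 233, 53, 52)
pipe top [ 0.4633846  -0.37714201  0.108     ] bot [ 0.45838957 -0.36620103  0.        ]
tri [ 0.46437272 -0.37972731  0.09708118] 2.4608555825289094e-05
```

Call:
play_rows --rows '[[[0,0,-8],[4,4,4],0],[[0,0,-16],[7,8,6],0],[[0,0,-23],[10,12,6],0],[[0,0,-23],[13,16,6],0],[[0,0,-23],[16,19,6],0]]'

```text
clock: 0.65
tool_pos: [0.3292, -0.3121, 0.2989]
ee_rot: [-1.57, -0.001, -1.628]
wrist_force: [0.3, -0.9, 0.5]
gripper_width: 0.0502
```

Call:
play_rows --rows '[[[0,0,0],[3,3,0],0],[[0,0,0],[6,6,0],0],[[0,0,0],[9,9,0],0],[[0,0,0],[13.8,14.0,-0.5],0],[[0,0,0],[13.8,14.0,-0.5],0]]'

```text
clock: 1.15
tool_pos: [0.4682, -0.171, 0.293]
ee_rot: [-1.571, 0.001, -1.624]
wrist_force: [-0.4, -0.3, 0.3]
gripper_width: 0.0101
```

Call:
play_rows --rows '[[[0,0,0],[0,0,0],0],[[0,0,0],[0,0,0],0]]'

```text
clock: 1.35
tool_pos: [0.4662, -0.1741, 0.2933]
ee_rot: [-1.571, 0.0, -1.627]
wrist_force: [0.7, 0.4, -0.5]
gripper_width: 0.0005
```

```bash
python3 - <<'E'
from h import *
st()
snap('wrist','w1');snap('side','s1');st()
E
```

```text
{'clock': 1.35, 'tool_pos': [0.4662, -0.1741, 0.2933], 'ee_rot': [-1.5714, 0.0, -1.6269], 'wrist_force': [0.7227, 0.3684, -0.4707], 'wrist_torque': [0.0408, -0.0193, -0.0585], 'gripper_width': 0.0005}
{'clock': 1.45, 'tool_pos': [0.4659, -0.1748, 0.2936], 'ee_rot': [-1.5709, -0.0002, -1.6288], 'wrist_force': [-0.0533, 0.1261, 0.1956], 'wrist_torque': [0.0158, 0.0352, -0.0303], 'gripper_width': 0.0003}
```

View pics/w1.png

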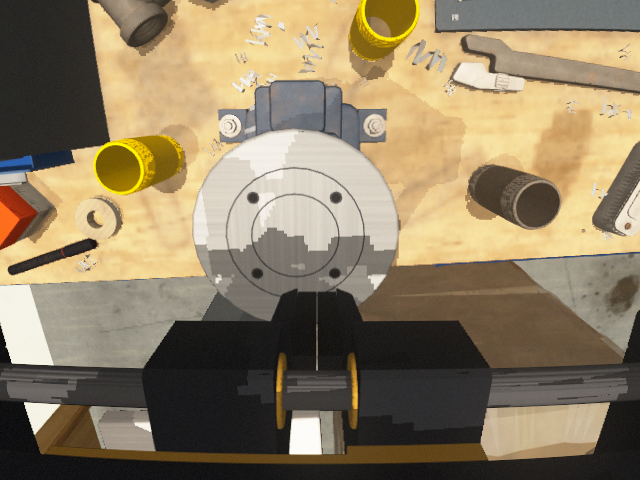

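View pics/s1.png

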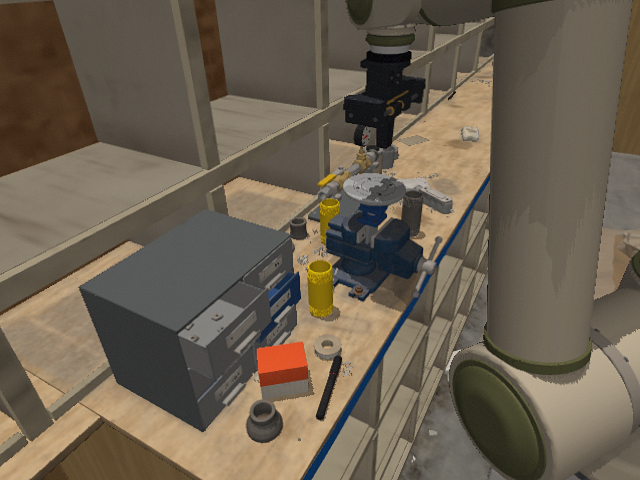

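```bash
python3 - <<'E'
from h import *
w=load('w1');t=load('top0')
# ring 82: holes
for p in [(253,198),(336,197.5),(257.5,273),(335,272)]: print(onz(w,*p,.2125))
print('inner ring ctr',onz(w,295.5,235.5,.2125))
g=cv2.cvtColor(w['frame'],cv2.COLOR_RGB2GRAY)
cv2.imwrite('pics/c3.png',cv2.resize(w['frame'][140:250,450:580,::-1],None,fx=6,fy=6,interpolation=cv2.INTER_CUBIC))
print(w['c2w'].round(3))
E
```

```text
[ 0.49957702 -0.13894321  0.2125    ]
[ 0.49714898 -0.18698699  0.2125    ]
[ 0.45288944 -0.13692506  0.2125    ]
[ 0.45092905 -0.18447078  0.2125    ]
inner ring ctr [ 0.47556191 -0.16196657  0.2125    ]
[[-0.056 -0.954 -0.294  0.542]
 [-0.998  0.053  0.016 -0.178]
 [ 0.001  0.294 -0.956  0.439]
 [ 0.     0.     0.     1.   ]]
```

View pics/c3.png

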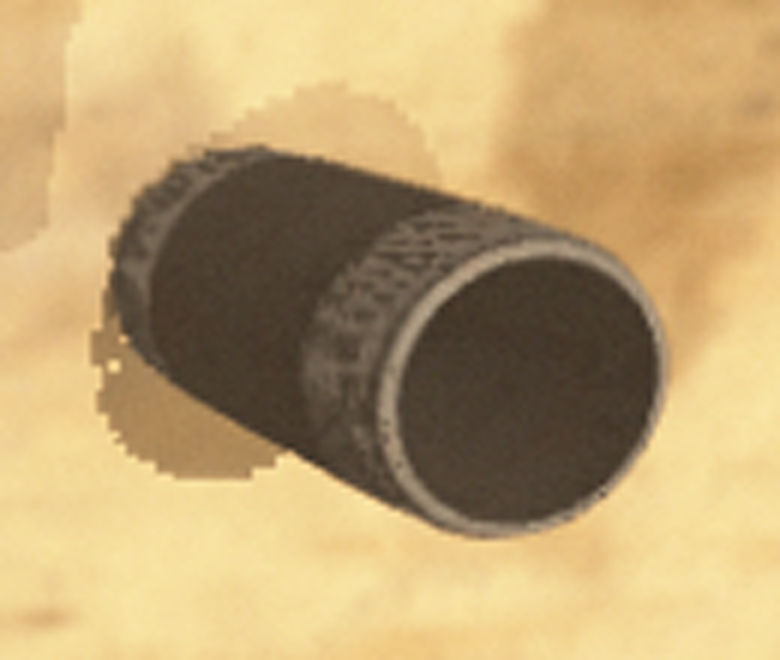

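```bash
python3 - <<'E'
from h import *
w=load('w1');t=load('top0');s=load('side0')
P=onz(w,537.2,204.7,.108);print(P)
print(proj(t,P),proj(s,P)); print((np.array(proj(t,P))-[270,200])*4,(np.array(proj(s,P))-[310,150])*5)
E
```

```text
[ 0.46110668 -0.36662952  0.108     ]
(np.float64(430.2110847097002), np.float64(270.3427184400356)) (np.float64(413.19711902546254), np.float64(194.03832058518532))
[640.84433884 281.37087376] [515.98559513 220.19160293]
```

Call:
play_rows --rows '[[[0,0,0],[3.5,0.6,-3],0],[[0,0,0],[5.6,0.9,-6],0],[[0,0,0],[5.6,0.9,-6.9],0],[[0,0,0],[5.6,0.9,-6.9],0],[[0,0,0],[5.6,0.9,-6.9],0]]'

```text
clock: 1.95
tool_pos: [0.5221, -0.1658, 0.2259]
ee_rot: [-1.569, -0.001, -1.629]
wrist_force: [0.4, -0.4, 0.2]
gripper_width: 0.0002
```

```bash
python3 - <<'E'
from h import *
for i in range(1): st()
snap('side','s2')
st()
E
```

```text
{'clock': 1.95, 'tool_pos': [0.5221, -0.1658, 0.2259], 'ee_rot': [-1.5694, -0.0009, -1.6286], 'wrist_force': [0.3701, -0.3879, 0.164], 'wrist_torque': [0.0198, 0.0015, -0.0181], 'gripper_width': 0.0002}
{'clock': 2.0, 'tool_pos': [0.5223, -0.1657, 0.2262], 'ee_rot': [-1.5686, -0.0012, -1.6286], 'wrist_force': [1.0355, -0.049, 0.5938], 'wrist_torque': [0.0162, -0.0114, -0.0185], 'gripper_width': 0.0006}
```

Call:
play_rows --rows '[[[0,0,0],[0,0,-0.2],0],[[0,0,0],[0,0,-0.4],0],[[0,0,0],[0,0,-0.6],0],[[0,0,0],[0,0,-0.7],0],[[0,0,0],[0,0,-0.7],0]]'

```text
clock: 2.5
tool_pos: [0.5225, -0.1649, 0.2174]
ee_rot: [-1.571, 0.0, -1.627]
wrist_force: [-0.1, -0.0, -1.4]
gripper_width: 0.0002
```

Call:
play_rows --rows '[[[0,0,0],[0,0,-0.1],0],[[0,0,0],[0,0,-0.1],0]]'

```text
clock: 2.7
tool_pos: [0.5227, -0.1649, 0.217]
ee_rot: [-1.57, -0.0, -1.627]
wrist_force: [-1.6, 0.1, 3.7]
gripper_width: 0.0006
```

Call:
play_rows --rows '[[[0,0,0],[0,0,-0.1],0],[[0,0,0],[0,0,-0.1],0]]'

```text
clock: 2.9
tool_pos: [0.5228, -0.165, 0.2165]
ee_rot: [-1.569, -0.001, -1.627]
wrist_force: [-2.1, 0.4, 8.5]
gripper_width: 0.0008
```

Call:
play_rows --rows '[[[0,0,0],[0,0,0.8],0],[[0,0,0],[-4.6,0.2,0.8],0],[[0,0,0],[-9.2,0.5,0.8],0],[[0,0,0],[-9.2,0.5,0.3],0],[[0,0,0],[-9.2,0.5,0.1],0]]'

```text
clock: 3.4
tool_pos: [0.4303, -0.16, 0.2168]
ee_rot: [-1.57, -0.0, -1.628]
wrist_force: [1.0, 0.3, -0.5]
gripper_width: 0.0003
```

Call:
play_rows --rows '[[[0,0,0],[0,0,0],0],[[0,0,0],[0,0,0],0]]'

```text
clock: 3.6
tool_pos: [0.4313, -0.1601, 0.2165]
ee_rot: [-1.571, -0.0, -1.627]
wrist_force: [0.1, -0.7, -0.1]
gripper_width: 0.0007
```

Call:
play_rows --rows '[[[0,0,0],[0,0,-0.1],0],[[0,0,0],[0,0,-0.1],0]]'

```text
clock: 3.8
tool_pos: [0.4308, -0.1599, 0.2153]
ee_rot: [-1.571, 0.0, -1.627]
wrist_force: [0.2, 0.2, -0.7]
gripper_width: 0.0008
```

Call:
play_rows --rows '[[[0,0,0],[0,0,-0.1],0],[[0,0,0],[0,0,-0.1],0]]'

```text
clock: 4.0
tool_pos: [0.4306, -0.1599, 0.2144]
ee_rot: [-1.571, 0.0, -1.627]
wrist_force: [1.0, -0.7, -0.2]
gripper_width: 0.0005
```

Z = −0.1 now, not yet touching.

Call:
play_rows --rows '[[[0,0,0],[0,0,-0.1],0],[[0,0,0],[0,0,-0.1],0]]'

```text
clock: 4.2
tool_pos: [0.4306, -0.1599, 0.2136]
ee_rot: [-1.571, -0.0, -1.627]
wrist_force: [-0.2, 0.4, 0.8]
gripper_width: 0.0004
```

Call:
play_rows --rows '[[[0,0,0],[0,0,-0.1],0],[[0,0,0],[0,0,-0.1],0]]'

```text
clock: 4.4
tool_pos: [0.4306, -0.16, 0.2133]
ee_rot: [-1.57, -0.001, -1.627]
wrist_force: [-2.3, 0.9, 7.4]
gripper_width: 0.0004
```

Call:
play_rows --rows '[[[0,0,0],[0,0,-0.1],0],[[0,0,0],[0,0,-0.1],0]]'

```text
clock: 4.6
tool_pos: [0.4306, -0.1601, 0.213]
ee_rot: [-1.57, -0.001, -1.627]
wrist_force: [-5.7, 2.0, 14.7]
gripper_width: 0.0003
```

Call:
play_rows --rows '[[[0,0,0],[0,0,1.2],0],[[0,0,0],[2.4,2.0,1.2],0],[[0,0,0],[4.7,3.9,1.2],0],[[0,0,0],[4.7,3.9,0.8],0],[[0,0,0],[4.7,3.9,0.8],0]]'

```text
clock: 5.1
tool_pos: [0.4772, -0.1206, 0.2188]
ee_rot: [-1.572, 0.0, -1.626]
wrist_force: [-0.2, 0.2, -1.4]
gripper_width: 0.0002
```

Call:
play_rows --rows '[[[0,0,0],[0,0,-0.1],0],[[0,0,0],[0,0,-0.2],0],[[0,0,0],[0,0,-0.2],0]]'

```text
clock: 5.4
tool_pos: [0.4771, -0.1213, 0.2175]
ee_rot: [-1.571, 0.0, -1.628]
wrist_force: [0.1, -1.1, 0.4]
gripper_width: 0.0005
```

Z = +0.2.

Call:
play_rows --rows '[[[0,0,0],[0,0,-0.1],0],[[0,0,0],[0,0,-0.1],0]]'

```text
clock: 5.6
tool_pos: [0.4774, -0.121, 0.2165]
ee_rot: [-1.571, 0.0, -1.628]
wrist_force: [0.7, 0.0, -0.4]
gripper_width: 0.0006
```

Call:
play_rows --rows '[[[0,0,0],[0,0,-0.1],0],[[0,0,0],[0,0,-0.1],0]]'

```text
clock: 5.8
tool_pos: [0.4775, -0.1209, 0.2155]
ee_rot: [-1.571, -0.0, -1.627]
wrist_force: [-0.2, -1.4, 0.0]
gripper_width: 0.0007
```

Call:
play_rows --rows '[[[0,0,0],[0,0,-0.1],0],[[0,0,0],[0,0,-0.1],0]]'

```text
clock: 6.0
tool_pos: [0.4777, -0.1209, 0.2152]
ee_rot: [-1.57, -0.0, -1.627]
wrist_force: [-1.3, 0.8, 6.2]
gripper_width: 0.0007
```

Call:
play_rows --rows '[[[0,0,0],[0,0,0.8],0],[[0,0,0],[-0.2,-4.2,0.8],0],[[0,0,0],[-0.5,-8.4,0.8],0],[[0,0,0],[-0.5,-8.4,0.5],0],[[0,0,0],[-0.5,-8.4,0.4],0]]'

```text
clock: 6.5
tool_pos: [0.4723, -0.2052, 0.2183]
ee_rot: [-1.571, 0.001, -1.629]
wrist_force: [0.6, 1.0, -0.4]
gripper_width: 0.0006
```

Call:
play_rows --rows '[[[0,0,0],[0,0,0],0]]'

```text
clock: 6.6
tool_pos: [0.4725, -0.204, 0.2185]
ee_rot: [-1.571, 0.001, -1.627]
wrist_force: [0.3, 0.9, 0.8]
gripper_width: 0.0002
```

Z = +0.3.

Call:
play_rows --rows '[[[0,0,0],[0,0,-0.1],0],[[0,0,0],[0,0,-0.1],0]]'

```text
clock: 6.8
tool_pos: [0.4727, -0.2041, 0.2176]
ee_rot: [-1.571, 0.0, -1.626]
wrist_force: [0.3, -0.1, -0.1]
gripper_width: 0.0004
```

Call:
play_rows --rows '[[[0,0,0],[0,0,-0.1],0],[[0,0,0],[0,0,-0.1],0]]'

```text
clock: 7.0
tool_pos: [0.4725, -0.2046, 0.2165]
ee_rot: [-1.571, 0.0, -1.627]
wrist_force: [0.1, 0.3, -0.0]
gripper_width: 0.0004
```

Call:
play_rows --rows '[[[0,0,0],[0,0,-0.1],0],[[0,0,0],[0,0,-0.1],0]]'

```text
clock: 7.2
tool_pos: [0.4725, -0.2048, 0.2154]
ee_rot: [-1.571, 0.0, -1.627]
wrist_force: [-1.1, 0.0, 0.3]
gripper_width: 0.0005
```

Call:
play_rows --rows '[[[0,0,0],[0,0,-0.1],0],[[0,0,0],[0,0,-0.1],0]]'

```text
clock: 7.4
tool_pos: [0.4726, -0.205, 0.215]
ee_rot: [-1.57, -0.0, -1.627]
wrist_force: [-1.6, 1.1, 4.2]
gripper_width: 0.0006
```

Call:
play_rows --rows '[[[0,0,0],[0,0,1.0],0],[[0,0,0],[2.5,2.0,1.0],0],[[0,0,0],[5.0,3.9,1.0],0],[[0,0,0],[5.0,3.9,0.6],0],[[0,0,0],[5.0,3.9,0.3],0]]'

```text
clock: 7.9
tool_pos: [0.5225, -0.1657, 0.2174]
ee_rot: [-1.571, -0.0, -1.626]
wrist_force: [0.2, -0.5, 0.1]
gripper_width: 0.0002
```

Call:
play_rows --rows '[[[0,0,0],[0,0,-0.1],0],[[0,0,0],[0,0,-0.1],0]]'

```text
clock: 8.1
tool_pos: [0.5223, -0.1662, 0.2171]
ee_rot: [-1.57, 0.0, -1.628]
wrist_force: [0.8, 2.0, 2.7]
gripper_width: -0.0001
```

Call:
play_rows --rows '[[[0,0,0],[0,0,-0.1],0],[[0,0,0],[0,0,-0.2],0],[[0,0,0],[0,0,-0.2],0]]'

```text
clock: 8.4
tool_pos: [0.5227, -0.1664, 0.2161]
ee_rot: [-1.568, -0.001, -1.628]
wrist_force: [-1.0, 2.0, 10.8]
gripper_width: 0.0008
```

Z = −0.1; starting to yield. Continue in half-millimetre steps.

Call:
play_rows --rows '[[[0,0,0],[0,0,-0.05],0],[[0,0,0],[0,0,-0.1],0],[[0,0,0],[0,0,-0.1],0]]'

```text
clock: 8.7
tool_pos: [0.523, -0.1664, 0.2155]
ee_rot: [-1.567, -0.001, -1.628]
wrist_force: [0.6, 3.2, 12.8]
gripper_width: 0.0008
```

Call:
play_rows --rows '[[[0,0,0],[0,0,-0.05],0],[[0,0,0],[0,0,-0.05],0],[[0,0,0],[0,0,-0.05],0]]'

```text
clock: 9.0
tool_pos: [0.5231, -0.1663, 0.2152]
ee_rot: [-1.567, -0.001, -1.628]
wrist_force: [0.3, 4.3, 14.0]
gripper_width: 0.0006
```

Call:
play_rows --rows '[[[0,0,0],[0,0,0.2],0],[[0,0,0],[0,0,0.2],0],[[0,0,0],[0,0,0.15],0],[[0,0,0],[0,0,0.15],0]]'

```text
clock: 9.4
tool_pos: [0.5226, -0.1665, 0.2154]
ee_rot: [-1.569, -0.001, -1.628]
wrist_force: [0.2, 1.8, 8.7]
gripper_width: 0.0009
```

```bash
python3 - <<'E'
from h import *
st();snap('wrist','w2');st();snap('side','s3');st()
E
```

```text
{'clock': 9.4, 'tool_pos': [0.5226, -0.1665, 0.2154], 'ee_rot': [-1.5695, -0.0011, -1.6279], 'wrist_force': [0.2392, 1.8043, 8.7109], 'wrist_torque': [0.1407, 0.0231, -0.0451], 'gripper_width': 0.0009}
{'clock': 9.45, 'tool_pos': [0.5226, -0.1664, 0.2154], 'ee_rot': [-1.5694, -0.0011, -1.6279], 'wrist_force': [-0.6858, -0.0856, 8.1706], 'wrist_torque': [0.156, -0.0551, -0.0106], 'gripper_width': 0.0008}
{'clock': 9.5, 'tool_pos': [0.5226, -0.1664, 0.2154], 'ee_rot': [-1.5694, -0.0011, -1.6279], 'wrist_force': [-0.8207, 0.5862, 8.9211], 'wrist_torque': [0.1683, -0.0008, -0.0449], 'gripper_width': 0.0005}
```

View pics/w2.png

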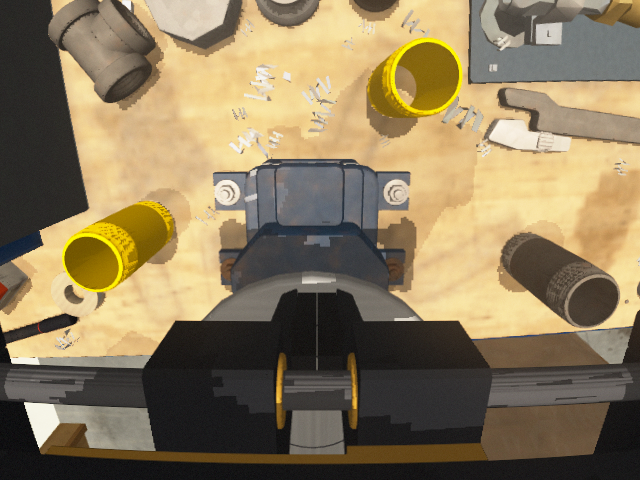

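Call:
play_rows --rows '[[[0,0,0],[0,0,0.9],0],[[0,0,0],[-4.6,0.3,0.9],0],[[0,0,0],[-9.2,0.6,0.9],0],[[0,0,0],[-9.2,0.6,0.4],0],[[0,0,0],[-9.2,0.6,0.2],0]]'

```text
clock: 10.0
tool_pos: [0.43, -0.1601, 0.2166]
ee_rot: [-1.571, -0.0, -1.629]
wrist_force: [0.1, -1.0, 0.5]
gripper_width: 0.0004
```

Call:
play_rows --rows '[[[0,0,0],[0,0,-0.1],0],[[0,0,0],[0,0,-0.1],0]]'

```text
clock: 10.2
tool_pos: [0.4312, -0.1601, 0.2153]
ee_rot: [-1.571, 0.0, -1.627]
wrist_force: [0.3, 0.4, -0.4]
gripper_width: 0.0006
```

Z = 0.

Call:
play_rows --rows '[[[0,0,0],[0,0,-0.1],0],[[0,0,0],[0,0,-0.1],0]]'

```text
clock: 10.4
tool_pos: [0.431, -0.16, 0.2145]
ee_rot: [-1.571, -0.0, -1.627]
wrist_force: [0.1, -0.3, -0.1]
gripper_width: 0.0004
```

Call:
play_rows --rows '[[[0,0,0],[0,0,-0.05],0],[[0,0,0],[0,0,-0.05],0]]'

```text
clock: 10.6
tool_pos: [0.4309, -0.16, 0.2143]
ee_rot: [-1.57, -0.0, -1.627]
wrist_force: [0.5, 0.3, 2.1]
gripper_width: 0.0005
```

Call:
play_rows --rows '[[[0,0,0],[0,0,0.9],0],[[0,0,0],[4.6,-0.3,0.9],0],[[0,0,0],[9.2,-0.6,0.9],0],[[0,0,0],[9.2,-0.6,0.4],0],[[0,0,0],[9.2,-0.6,0.2],0]]'

```text
clock: 11.1
tool_pos: [0.523, -0.1658, 0.2158]
ee_rot: [-1.57, 0.0, -1.627]
wrist_force: [5.4, 0.1, 6.2]
gripper_width: 0.0006
```

Call:
play_rows --rows '[[[0,0,0],[0,0,-0.1],0],[[0,0,0],[0,0,-0.15],0],[[0,0,0],[0,0,-0.2],0],[[0,0,0],[0,0,-0.25],0]]'

```text
clock: 11.5
tool_pos: [0.5224, -0.166, 0.2153]
ee_rot: [-1.568, -0.001, -1.628]
wrist_force: [1.7, 2.2, 10.9]
gripper_width: 0.0007
```

Call:
play_rows --rows '[[[0,0,0],[0,0,-0.05],0],[[0,0,0],[0,0,-0.1],0],[[0,0,0],[0,0,-0.1],0]]'

```text
clock: 11.8
tool_pos: [0.5225, -0.166, 0.2151]
ee_rot: [-1.567, -0.001, -1.628]
wrist_force: [0.7, 2.8, 13.8]
gripper_width: 0.0003
```

Call:
play_rows --rows '[[[0,0,0],[0,0,-0.05],0],[[0,0,0],[0,0,-0.05],0]]'

```text
clock: 12.0
tool_pos: [0.5227, -0.166, 0.2148]
ee_rot: [-1.567, -0.002, -1.628]
wrist_force: [0.7, 2.9, 14.6]
gripper_width: 0.0006
```

Call:
play_rows --rows '[[[0,0,0],[0,0,-0.03],0],[[0,0,0],[0,0,-0.03],0],[[0,0,0],[0,0,-0.03],0]]'

```text
clock: 12.3
tool_pos: [0.5227, -0.1661, 0.2147]
ee_rot: [-1.566, -0.002, -1.628]
wrist_force: [0.3, 2.5, 15.9]
gripper_width: 0.0002
```

Call:
play_rows --rows '[[[0,0,0],[0,0,0.28],0],[[0,0,0],[0,0,0.28],0],[[0,0,0],[0,0,0.28],0]]'

```text
clock: 12.6
tool_pos: [0.5219, -0.166, 0.215]
ee_rot: [-1.571, -0.0, -1.628]
wrist_force: [-1.7, 1.0, 7.1]
gripper_width: -0.0
```

Call:
play_rows --rows '[[[0,0,0],[0,0,0.9],0],[[0,0,0],[-4.6,0.3,0.9],0],[[0,0,0],[-9.2,0.6,0.9],0],[[0,0,0],[-9.2,0.6,0.4],0],[[0,0,0],[-9.2,0.6,0.1],0]]'

```text
clock: 13.1
tool_pos: [0.4301, -0.16, 0.2158]
ee_rot: [-1.571, -0.0, -1.628]
wrist_force: [1.0, -0.5, -0.2]
gripper_width: 0.0005
```

Call:
play_rows --rows '[[[0,0,0],[0,0,-0.05],0],[[0,0,0],[0,0,-0.05],0],[[0,0,0],[0,0,-0.05],0]]'

```text
clock: 13.4
tool_pos: [0.4311, -0.16, 0.215]
ee_rot: [-1.571, 0.0, -1.627]
wrist_force: [-0.4, 0.4, 0.2]
gripper_width: 0.0001
```

Call:
play_rows --rows '[[[0,0,0],[0,0,-0.05],0],[[0,0,0],[0,0,-0.05],0],[[0,0,0],[0,0,-0.05],0]]'

```text
clock: 13.7
tool_pos: [0.4309, -0.16, 0.2147]
ee_rot: [-1.57, -0.0, -1.627]
wrist_force: [1.1, -0.2, 1.2]
gripper_width: 0.0003
```

Call:
play_rows --rows '[[[0,0,0],[0,0,-0.07],0],[[0,0,0],[0,0,-0.07],0],[[0,0,0],[0,0,-0.07],0]]'

```text
clock: 14.0
tool_pos: [0.4308, -0.16, 0.2145]
ee_rot: [-1.569, -0.001, -1.627]
wrist_force: [0.6, 1.1, 6.2]
gripper_width: 0.0003
```

Call:
play_rows --rows '[[[0,0,0],[0,0,1.0],0],[[0,0,0],[2.4,2.0,1.0],0],[[0,0,0],[4.7,3.9,1.0],0],[[0,0,0],[4.7,3.9,0.5],0],[[0,0,0],[4.7,3.9,0.2],0]]'

```text
clock: 14.5
tool_pos: [0.4772, -0.1207, 0.2154]
ee_rot: [-1.572, 0.0, -1.626]
wrist_force: [-0.1, 0.5, 0.2]
gripper_width: 0.0003
```

Call:
play_rows --rows '[[[0,0,0],[0,0,-0.05],0],[[0,0,0],[0,0,-0.1],0],[[0,0,0],[0,0,-0.1],0]]'

```text
clock: 14.8
tool_pos: [0.4771, -0.1213, 0.2152]
ee_rot: [-1.571, -0.0, -1.628]
wrist_force: [-1.2, 1.2, 3.3]
gripper_width: 0.0005
```

Call:
play_rows --rows '[[[0,0,0],[0,0,0.8],0],[[0,0,0],[-0.2,-4.2,0.8],0],[[0,0,0],[-0.5,-8.4,0.8],0],[[0,0,0],[-0.5,-8.4,0.4],0],[[0,0,0],[-0.5,-8.4,0.1],0]]'

```text
clock: 15.3
tool_pos: [0.4722, -0.2054, 0.2157]
ee_rot: [-1.571, 0.0, -1.629]
wrist_force: [0.3, 0.1, 0.5]
gripper_width: 0.0003
```

Call:
play_rows --rows '[[[0,0,0],[0,0,-0.1],0],[[0,0,0],[0,0,-0.1],0],[[0,0,0],[0,0,-0.1],0]]'

```text
clock: 15.6
tool_pos: [0.4727, -0.2041, 0.215]
ee_rot: [-1.571, 0.0, -1.626]
wrist_force: [0.5, 0.1, 0.8]
gripper_width: 0.0006
```

Call:
play_rows --rows '[[[0,0,0],[0,0,-0.05],0],[[0,0,0],[0,0,-0.05],0],[[0,0,0],[0,0,-0.05],0]]'

```text
clock: 15.9
tool_pos: [0.4727, -0.2043, 0.2147]
ee_rot: [-1.57, 0.001, -1.627]
wrist_force: [-1.1, 4.7, 5.7]
gripper_width: 0.0005
```

Call:
play_rows --rows '[[[0,0,0],[0,0,1.0],0],[[0,0,0],[2.5,2.0,1.0],0],[[0,0,0],[5.0,3.8,1.0],0],[[0,0,0],[5.0,3.8,0.5],0],[[0,0,0],[5.0,3.8,0.2],0]]'

```text
clock: 16.4
tool_pos: [0.5224, -0.1668, 0.216]
ee_rot: [-1.572, -0.0, -1.627]
wrist_force: [-0.6, 0.4, -0.2]
gripper_width: 0.0004
```

Call:
play_rows --rows '[[[0,0,0],[0,0,-0.05],0],[[0,0,0],[0,0,-0.1],0],[[0,0,0],[0,0,-0.1],0]]'

```text
clock: 16.7
tool_pos: [0.5222, -0.1674, 0.2155]
ee_rot: [-1.571, -0.0, -1.628]
wrist_force: [-0.1, 0.7, -0.3]
gripper_width: 0.0004
```

Call:
play_rows --rows '[[[0,0,0],[0,0,-0.07],0],[[0,0,0],[0,0,-0.07],0],[[0,0,0],[0,0,-0.07],0]]'

```text
clock: 17.0
tool_pos: [0.5224, -0.1672, 0.2151]
ee_rot: [-1.57, -0.001, -1.628]
wrist_force: [-3.4, -0.5, 5.2]
gripper_width: 0.0004
```

Call:
play_rows --rows '[[[0,0,0],[0,0,-0.1],0],[[0,0,0],[0,0,-0.17],0],[[0,0,0],[0,0,-0.22],0],[[0,0,0],[0,0,-0.27],0],[[0,0,0],[0,0,-0.3],0]]'

```text
clock: 17.5
tool_pos: [0.5231, -0.1674, 0.2137]
ee_rot: [-1.568, -0.002, -1.627]
wrist_force: [-3.3, -0.2, 15.7]
gripper_width: 0.0003
```

Call:
play_rows --rows '[[[0,0,0],[0,0,-0.03],0],[[0,0,0],[0,0,-0.03],0]]'

```text
clock: 17.7
tool_pos: [0.5232, -0.1674, 0.2135]
ee_rot: [-1.567, -0.002, -1.627]
wrist_force: [-2.0, -0.3, 14.4]
gripper_width: 0.0005
```

Call:
play_rows --rows '[[[0,0,0],[0,0,0.7],0],[[0,0,0],[0,0,0.5],0],[[0,0,0],[0,0,0.34],0],[[0,0,0],[0,0,0.3],0],[[0,0,0],[0,0,0.3],0]]'

```text
clock: 18.2
tool_pos: [0.5225, -0.1668, 0.2141]
ee_rot: [-1.571, 0.0, -1.627]
wrist_force: [0.1, 1.7, 3.4]
gripper_width: 0.0005
```

Call:
play_rows --rows '[[[0,0,0],[0,0,-0.06],0],[[0,0,0],[0,0,-0.06],0],[[0,0,0],[0,0,-0.06],0]]'

```text
clock: 18.5
tool_pos: [0.5226, -0.1668, 0.214]
ee_rot: [-1.571, -0.0, -1.627]
wrist_force: [-0.2, 1.4, 4.8]
gripper_width: 0.0007
```

Call:
play_rows --rows '[[[0,0,0],[0,0,1.0],0],[[0,0,0],[-4.6,0.4,1.0],0],[[0,0,0],[-9.2,0.7,1.0],0],[[0,0,0],[-9.2,0.7,0.5],0],[[0,0,0],[-9.2,0.7,0.25],0]]'

```text
clock: 19.0
tool_pos: [0.4304, -0.1601, 0.2166]
ee_rot: [-1.57, -0.0, -1.628]
wrist_force: [0.4, 0.5, 0.7]
gripper_width: 0.0007
```

Call:
play_rows --rows '[[[0,0,0],[0,0,-0.05],0],[[0,0,0],[0,0,-0.05],0],[[0,0,0],[0,0,-0.05],0]]'

```text
clock: 19.3
tool_pos: [0.4311, -0.1602, 0.216]
ee_rot: [-1.571, -0.0, -1.627]
wrist_force: [-4.0, 0.2, 5.0]
gripper_width: 0.0004
```

Call:
play_rows --rows '[[[0,0,0],[0,0,-0.08],0],[[0,0,0],[0,0,-0.13],0],[[0,0,0],[0,0,-0.13],0]]'

```text
clock: 19.6
tool_pos: [0.431, -0.1602, 0.2156]
ee_rot: [-1.571, -0.001, -1.627]
wrist_force: [-7.7, 1.9, 12.0]
gripper_width: 0.0005
```

Call:
play_rows --rows '[[[0,0,0],[0,0,-0.05],0],[[0,0,0],[0,0,-0.05],0]]'

```text
clock: 19.8
tool_pos: [0.431, -0.1603, 0.2153]
ee_rot: [-1.571, -0.001, -1.627]
wrist_force: [-9.4, 1.8, 15.6]
gripper_width: 0.0003
```

Call:
play_rows --rows '[[[0,0,0],[0,0,-0.05],0],[[0,0,0],[0,0,-0.05],0]]'

```text
clock: 20.0
tool_pos: [0.4309, -0.1602, 0.215]
ee_rot: [-1.571, -0.001, -1.627]
wrist_force: [-10.8, 2.7, 17.1]
gripper_width: 0.0003
```

Call:
play_rows --rows '[[[0,0,0],[-0.1,0,0],0],[[0,0,0],[-0.1,0,0],0]]'

```text
clock: 20.2
tool_pos: [0.4307, -0.1603, 0.2151]
ee_rot: [-1.568, -0.001, -1.627]
wrist_force: [-3.4, 1.7, 14.3]
gripper_width: 0.0002
```

Release and re-probe B and A, lightly.

Call:
play_rows --rows '[[[0,0,0],[0,0,0.6],0],[[0,0,0],[0,0,0.4],0],[[0,0,0],[0,0,0.21],0],[[0,0,0],[0,0,0.16],0],[[0,0,0],[0,0,0.16],0]]'

```text
clock: 20.7
tool_pos: [0.4298, -0.16, 0.2154]
ee_rot: [-1.57, -0.0, -1.627]
wrist_force: [-0.9, 1.0, 9.0]
gripper_width: 0.0003
```

Call:
play_rows --rows '[[[0,0,0],[0,0,-0.05],0],[[0,0,0],[0,0,-0.05],0],[[0,0,0],[0,0,-0.05],0]]'

```text
clock: 21.0
tool_pos: [0.4298, -0.1601, 0.2152]
ee_rot: [-1.57, -0.001, -1.627]
wrist_force: [-2.2, 1.2, 10.9]
gripper_width: 0.0003
```

Call:
play_rows --rows '[[[0,0,0],[0,0,-0.1],0],[[0,0,0],[-0.05,0,-0.15],0],[[0,0,0],[-0.05,0,-0.15],0]]'

```text
clock: 21.3
tool_pos: [0.4295, -0.1601, 0.2144]
ee_rot: [-1.569, -0.001, -1.627]
wrist_force: [-4.2, 2.3, 17.1]
gripper_width: 0.0004
```

Call:
play_rows --rows '[[[0,0,0],[0,0,-0.03],0],[[0,0,0],[0,0,-0.03],0]]'

```text
clock: 21.5
tool_pos: [0.4294, -0.1601, 0.2142]
ee_rot: [-1.569, -0.001, -1.627]
wrist_force: [-5.8, 3.4, 18.9]
gripper_width: 0.0002
```

Call:
play_rows --rows '[[[0,0,0],[0,0,0.7],0],[[0,0,0],[0,0,0.5],0],[[0,0,0],[0,0,0.25],0],[[0,0,0],[0,0,0.2],0],[[0,0,0],[0,0,0.2],0]]'

```text
clock: 22.0
tool_pos: [0.4289, -0.1599, 0.2147]
ee_rot: [-1.571, 0.0, -1.627]
wrist_force: [-2.5, 0.9, 7.2]
gripper_width: 0.0005
```

Call:
play_rows --rows '[[[0,0,0],[0,0,0],0],[[0,0,0],[0,0,0],0]]'

```text
clock: 22.2
tool_pos: [0.4289, -0.1599, 0.2147]
ee_rot: [-1.571, -0.0, -1.627]
wrist_force: [-2.0, 0.4, 6.3]
gripper_width: 0.0002
```

Call:
play_rows --rows '[[[0,0,0],[0,0,1.0],0],[[0,0,0],[4.6,-0.3,1.0],0],[[0,0,0],[9.3,-0.7,1.0],0],[[0,0,0],[9.3,-0.7,0.5],0],[[0,0,0],[9.3,-0.7,0.1],0]]'

```text
clock: 22.7
tool_pos: [0.5223, -0.1667, 0.2147]
ee_rot: [-1.572, 0.001, -1.627]
wrist_force: [8.7, 0.0, 12.5]
gripper_width: 0.0008
```

Call:
play_rows --rows '[[[0,0,0],[0,0,-0.1],0],[[0,0,0],[0,0,-0.1],0],[[0,0,0],[0,0,-0.1],0]]'

```text
clock: 23.0
tool_pos: [0.5214, -0.1669, 0.2152]
ee_rot: [-1.571, -0.0, -1.628]
wrist_force: [0.8, 1.0, 1.6]
gripper_width: 0.0003
```

Call:
play_rows --rows '[[[0,0,0],[0,0,-0.07],0],[[0,0,0],[0,0,-0.07],0],[[0,0,0],[0,0,-0.07],0]]'

```text
clock: 23.3
tool_pos: [0.5216, -0.1669, 0.2149]
ee_rot: [-1.571, -0.0, -1.628]
wrist_force: [-1.6, 0.9, 7.6]
gripper_width: 0.0006
```

Call:
play_rows --rows '[[[0,0,0],[0,0,1.0],0],[[0,0,0],[-2.2,2.3,1.0],0],[[0,0,0],[-4.4,4.6,0.8],0],[[0,0,0],[-4.4,4.6,0.5],0],[[0,0,0],[-4.4,4.6,0.25],0]]'

```text
clock: 23.8
tool_pos: [0.478, -0.1209, 0.2169]
ee_rot: [-1.57, -0.0, -1.627]
wrist_force: [-0.0, -0.0, 0.8]
gripper_width: 0.0002
```

Call:
play_rows --rows '[[[0,0,0],[0,0,-0.1],0],[[0,0,0],[0,0,-0.15],0],[[0,0,0],[0,0,-0.2],0],[[0,0,0],[0,0,-0.2],0]]'

```text
clock: 24.2
tool_pos: [0.4784, -0.1214, 0.215]
ee_rot: [-1.57, -0.001, -1.628]
wrist_force: [-1.4, 0.5, 5.8]
gripper_width: 0.0004
```

C: 0.2150 at 5.8 N. Now D.

Call:
play_rows --rows '[[[0,0,0],[0,0,0.9],0],[[0,0,0],[-0.2,-4.2,0.9],0],[[0,0,0],[-0.5,-8.4,0.7],0],[[0,0,0],[-0.5,-8.4,0.4],0],[[0,0,0],[-0.5,-8.4,0.2],0]]'

```text
clock: 24.7
tool_pos: [0.4729, -0.2053, 0.2164]
ee_rot: [-1.571, 0.001, -1.629]
wrist_force: [-0.2, 0.3, -0.1]
gripper_width: 0.0002
```

Call:
play_rows --rows '[[[0,0,0],[0,0,-0.1],0],[[0,0,0],[0,0,-0.15],0],[[0,0,0],[0,0,-0.2],0],[[0,0,0],[0,0,-0.25],0],[[0,0,0],[0,0,-0.25],0]]'

```text
clock: 25.2
tool_pos: [0.4733, -0.2042, 0.2147]
ee_rot: [-1.57, 0.0, -1.627]
wrist_force: [-0.6, 3.0, 5.3]
gripper_width: 0.0005
```

Call:
play_rows --rows '[[[0,0,0],[0,0,3],0],[[0,0,0],[-0.2,-3,5],0],[[0,0,0],[-0.6,-7.5,5],3],[[0,0,0],[-1.0,-12,5],7],[[0,0,0],[-1.2,-16.3,5],7]]'

```text
clock: 25.7
tool_pos: [0.4607, -0.3694, 0.2643]
ee_rot: [-1.571, -0.0, -1.627]
wrist_force: [0.1, 0.2, 0.2]
gripper_width: 0.0221
```

Call:
play_rows --rows '[[[0,0,0],[0,0,-3],7],[[0,0,0],[0,0,-6],7],[[0,0,0],[0,0,-7],7],[[0,0,0],[0,0,-7],7]]'

```text
clock: 26.1
tool_pos: [0.4609, -0.3674, 0.1932]
ee_rot: [-1.572, 0.002, -1.627]
wrist_force: [-0.3, 0.1, 0.4]
gripper_width: 0.0546
```

```bash
python3 - <<'E'
from h import *
st()
d=snap('wrist','w3');print(proj(d,(.461,-.367,.108)))
E
```

```text
{'clock': 26.1, 'tool_pos': [0.4609, -0.3674, 0.1932], 'ee_rot': [-1.5724, 0.0016, -1.627], 'wrist_force': [-0.337, 0.0747, 0.4072], 'wrist_torque': [0.0153, -0.0048, -0.0155], 'gripper_width': 0.0546}
(np.float64(316.2753059842317), np.float64(246.673937922225))
```

View pics/w3.png

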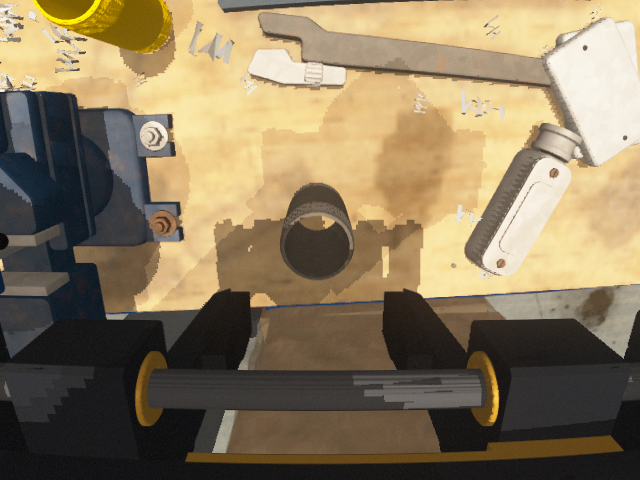

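```bash
python3 - <<'E'
from h import *
d=load('w3')
cv2.imwrite('pics/c4.png',cv2.resize(d['frame'][170:290,260:380,::-1],None,fx=5,fy=5,interpolation=cv2.INTER_CUBIC))
for p in [(317.5,243),(317.5,242),(317.5,244.5)]: print(onz(d,*p,.108))
E
```

```text
[ 0.46331554 -0.36787791  0.108     ]
[ 0.46395473 -0.36791304  0.108     ]
[ 0.46235487 -0.36782509  0.108     ]
```

View pics/c4.png

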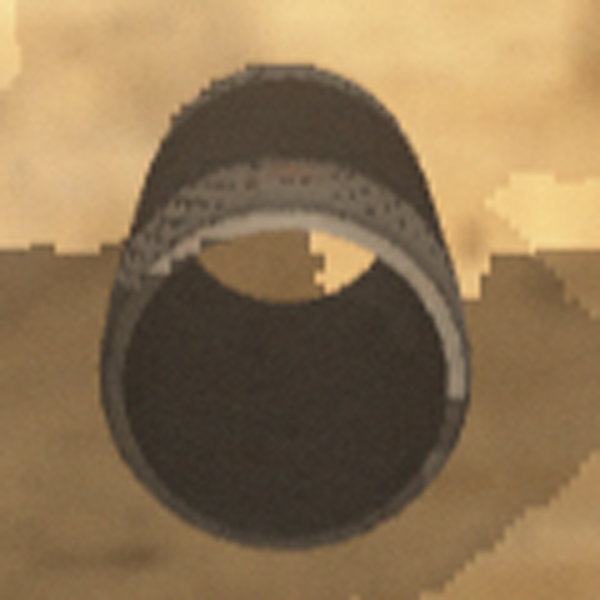

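Call:
play_rows --rows '[[[0,0,0],[0.1,-0.1,-1],7],[[0,0,0],[0.1,-0.1,-2],7],[[0,0,0],[0.1,-0.1,-4],7],[[0,0,0],[0.1,-0.1,-6],7],[[0,0,0],[0.1,-0.1,-9],7]]'

```text
clock: 26.65
tool_pos: [0.4625, -0.3693, 0.1042]
ee_rot: [-1.569, -0.002, -1.627]
wrist_force: [0.1, 0.4, -0.5]
gripper_width: 0.07
```

Call:
play_rows --rows '[[[0,0,0],[0,0,-2],7],[[0,0,0],[0,0,-3.8],7],[[0,0,0],[0,0,-3.8],7],[[0,0,0],[0,0,-3.8],7]]'

```text
clock: 27.05
tool_pos: [0.4622, -0.369, 0.0665]
ee_rot: [-1.571, -0.0, -1.627]
wrist_force: [0.2, -1.2, 0.3]
gripper_width: 0.0698
```

```bash
python3 - <<'E'
from h import *
st()
d=snap('wrist','w4')
E
```

```text
{'clock': 27.05, 'tool_pos': [0.4622, -0.369, 0.0665], 'ee_rot': [-1.5705, -0.0003, -1.6273], 'wrist_force': [0.2235, -1.1789, 0.28], 'wrist_torque': [0.0199, -0.0112, -0.0198], 'gripper_width': 0.0698}
```

View pics/w4.png

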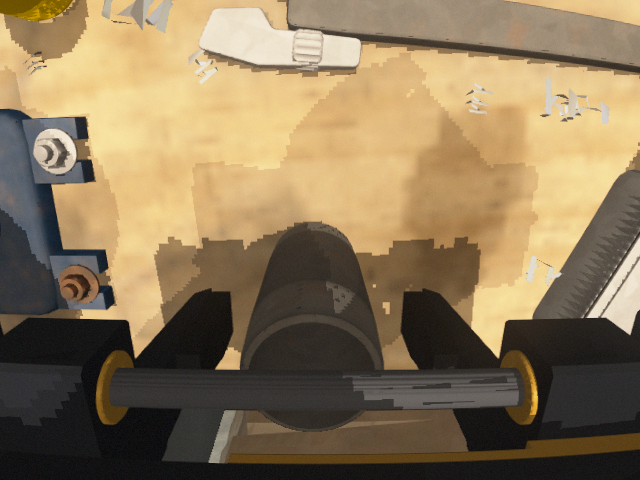

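Call:
play_rows --rows '[[[0,0,0],[0,0.1,0],6],[[0,0,0],[0,0.1,0],5],[[0,0,0],[0,0.1,0],4.4],[[0,0,0],[0,0.1,0],4.4],[[0,0,0],[0,0.1,0],4.4]]' --grip_force 22

```text
clock: 27.6
tool_pos: [0.4622, -0.3679, 0.0665]
ee_rot: [-1.57, -0.0, -1.627]
wrist_force: [-0.4, 1.9, 3.6]
gripper_width: 0.0472
```

Call:
play_rows --rows '[[[0,0,0],[0,0,0],4.4],[[0,0,0],[0,0,0],4.4]]'

```text
clock: 27.8
tool_pos: [0.4622, -0.368, 0.0664]
ee_rot: [-1.57, -0.0, -1.627]
wrist_force: [-0.2, 1.2, 6.1]
gripper_width: 0.0472
```

Call:
play_rows --rows '[[[0,0,0],[0,0,1],4.4],[[0,0,0],[0,0,3],4.4],[[0,0,0],[0,0,6],4.4],[[0,0,0],[0,0,10],4.4],[[0,0,0],[0,0,14],4.4]]'

```text
clock: 28.3
tool_pos: [0.4615, -0.3675, 0.2071]
ee_rot: [-1.572, 0.001, -1.628]
wrist_force: [0.4, -1.5, -3.7]
gripper_width: 0.047
```

Call:
play_rows --rows '[[[0,0,0],[0,0,4],4.4],[[0,0,0],[0,0,7],4.4],[[0,0,0],[0,0,10],4.4],[[0,0,0],[0,0,11],4.4],[[0,0,0],[0,0,11],4.4]]'

```text
clock: 28.8
tool_pos: [0.462, -0.368, 0.3165]
ee_rot: [-1.57, -0.001, -1.627]
wrist_force: [0.3, -0.4, -4.4]
gripper_width: 0.0472
```

Call:
play_rows --rows '[[[0,0,0],[0.1,2,0],4.4],[[0,0,0],[0.4,6,0],4.4],[[0,0,0],[0.7,10,0],4.4],[[0,0,0],[1.0,14,0],4.4],[[0,0,0],[1.2,17.5,0],4.4]]'

```text
clock: 29.3
tool_pos: [0.4734, -0.1908, 0.3139]
ee_rot: [-1.574, 0.002, -1.627]
wrist_force: [0.4, 0.9, -2.6]
gripper_width: 0.0468
```

Call:
play_rows --rows '[[[0,0,0],[0.1,2,0],4.4],[[0,0,0],[0.2,3,0],4.4],[[0,0,0],[0.2,3,0],4.4],[[0,0,0],[0.2,3,0],4.4]]'

```text
clock: 29.7
tool_pos: [0.4759, -0.1636, 0.3152]
ee_rot: [-1.572, 0.0, -1.628]
wrist_force: [0.5, 0.2, -3.0]
gripper_width: 0.0468
```

```bash
python3 - <<'E'
from h import *
st()
d=snap('wrist','w5');s=snap('side','s5');t=snap('top','t5')
cv2.imwrite('pics/c5.png',cv2.resize(s['frame'][60:260,290:490,::-1],None,fx=3,fy=3,interpolation=cv2.INTER_CUBIC))
cv2.imwrite('pics/c6.png',cv2.resize(t['frame'][180:330,260:460,::-1],None,fx=4,fy=4,interpolation=cv2.INTER_CUBIC))
E
```

```text
{'clock': 29.7, 'tool_pos': [0.4759, -0.1636, 0.3152], 'ee_rot': [-1.572, 0.0003, -1.6279], 'wrist_force': [0.4775, 0.2396, -3.0264], 'wrist_torque': [0.0345, 0.0055, -0.0167], 'gripper_width': 0.0468}
```

View pics/w5.png

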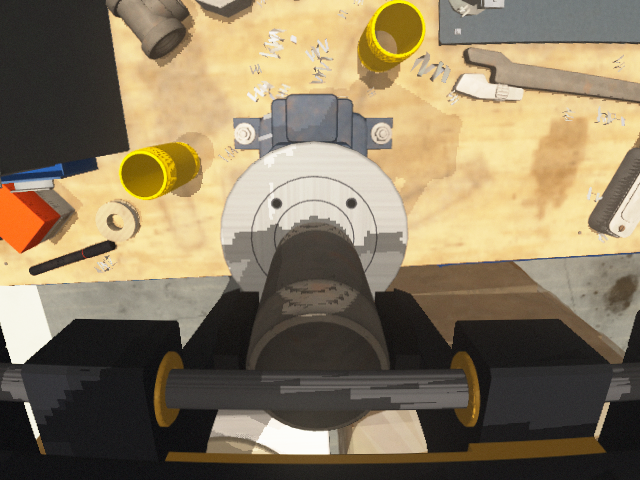

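View pics/c5.png

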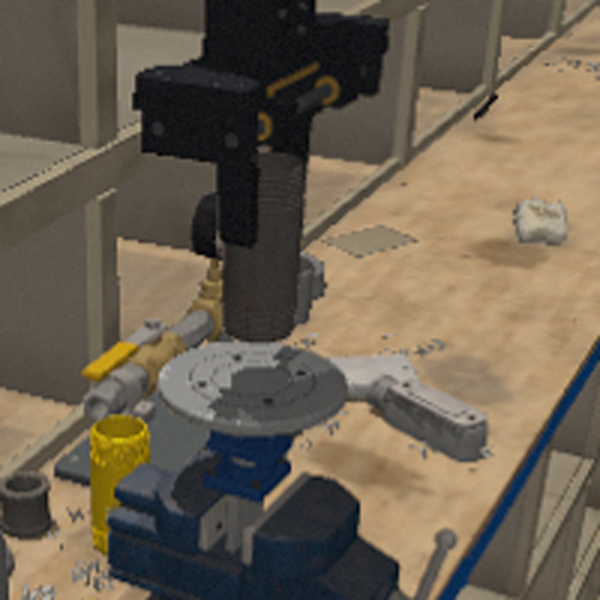

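```bash
python3 - <<'E'
from h import *
w=load('w5');w1=load('w1');z=.215
ey=np.array([.056,.998])
h=[onz(w,276.5,203,z),onz(w,351.5,203,z)];print(h)
# plate edges from wrist1 (tilted then) and w5 contour points: fit circle to light-plate outline points
for name,d in (('w5',w),('w1',w1)):
    g=cv2.GaussianBlur(cv2.cvtColor(d['frame'],cv2.COLOR_RGB2HSV),(3,3),0)
    C=np.array([.4757,-.1635]);pts=[]
    rgb=cv2.GaussianBlur(d['frame'],(3,3),0).astype(float)
    for a in np.arange(0,360,3):
        u=np.array([np.cos(np.radians(a)),np.sin(np.radians(a))]);rs=np.arange(.054,.071,.00025);px=[]
        ok=True
        for r in rs:
            x,y=proj(d,[*(C+r*u),z]); 
            px.append(cv2.getRectSubPix(d['frame'],(1,1),(float(x),float(y)))[0,0].astype(float)); 
        px=np.array(px);sat=px.max(1)-px.min(1);br=px.mean(1)
        gsat=np.convolve(sat,[1,1,1,1,0,0,0,0][::1],'valid')-np.convolve(sat,[0,0,0,0,1,1,1,1],'valid')
        i=np.argmax(gsat); 
        if gsat[i]>80 and sat[max(0,i-1)]<40: pts.append(C+rs[i+3]*u)
    pts=np.array(pts)
    for _ in range(3):
        A=np.c_[2*pts,np.ones(len(pts))];s=np.linalg.lstsq(A,(pts**2).sum(1),rcond=None)[0];c=s[:2];r=np.sqrt(s[2]+c@c);e=np.abs(np.hypot(*(pts-c).T)-r);pts=pts[e<max(.0012,2*np.median(e))]
    print(name,len(pts),c,r,e.max())
E
```

```text
[array([ 0.50148574, -0.13966995,  0.215     ]), array([ 0.49880153, -0.18692361,  0.215     ])]
w5 55 [ 0.47772557 -0.16181811] 0.060625763471375264 0.0006430614835847073
w1 59 [ 0.47701007 -0.16197163] 0.06059592904420112 0.0008045493106221546
```

View pics/c6.png

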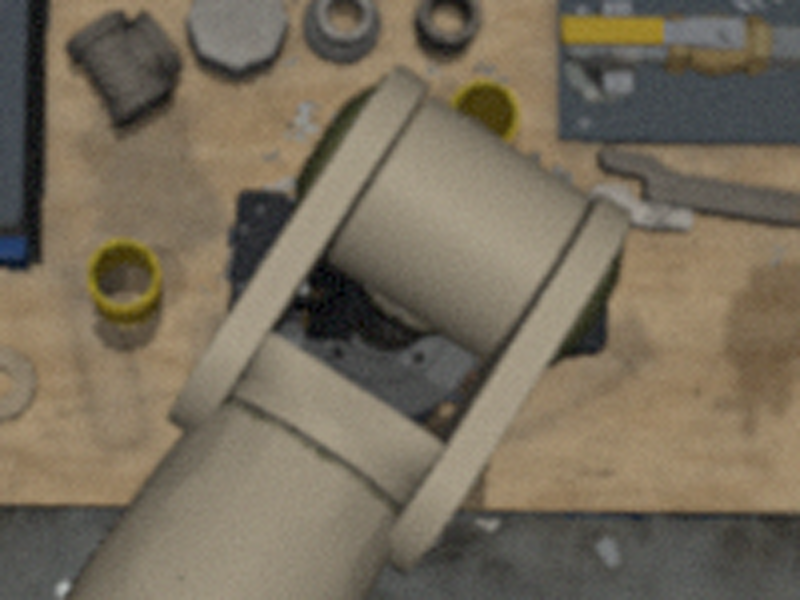

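Call:
play_rows --rows '[[[0,0,0],[0.1,0.1,-0.8],4.4],[[0,0,0],[0.1,0.1,-1.6],4.4],[[0,0,0],[0.1,0.1,-2.2],4.4],[[0,0,0],[0.1,0.1,-2.6],4.4],[[0,0,0],[0.1,0.1,-2.8],4.4]]'

```text
clock: 30.35
tool_pos: [0.4769, -0.1619, 0.2875]
ee_rot: [-1.571, 0.0, -1.627]
wrist_force: [1.0, 0.1, -3.7]
gripper_width: 0.047
```

Call:
play_rows --rows '[[[0,0,0],[0,0,0],4.4],[[0,0,0],[0,0,0],4.4]]'

```text
clock: 30.55
tool_pos: [0.4771, -0.1619, 0.2883]
ee_rot: [-1.57, -0.0, -1.627]
wrist_force: [0.4, 0.2, -3.3]
gripper_width: 0.047
```

```bash
python3 - <<'E'
from h import *
st()
s=snap('side','s6');st()
cv2.imwrite('pics/c7.png',cv2.resize(s['frame'][90:240,310:460,::-1],None,fx=4,fy=4,interpolation=cv2.INTER_CUBIC))
E
```

```text
{'clock': 30.55, 'tool_pos': [0.4771, -0.1619, 0.2883], 'ee_rot': [-1.5704, -0.0002, -1.6274], 'wrist_force': [0.4414, 0.1511, -3.2605], 'wrist_torque': [-0.0512, 0.0194, 0.0004], 'gripper_width': 0.047}
{'clock': 30.6, 'tool_pos': [0.4771, -0.162, 0.2883], 'ee_rot': [-1.5704, -0.0003, -1.6274], 'wrist_force': [0.4745, -0.6059, -3.6006], 'wrist_torque': [0.0065, -0.0502, -0.0455], 'gripper_width': 0.0469}
```

View pics/c7.png

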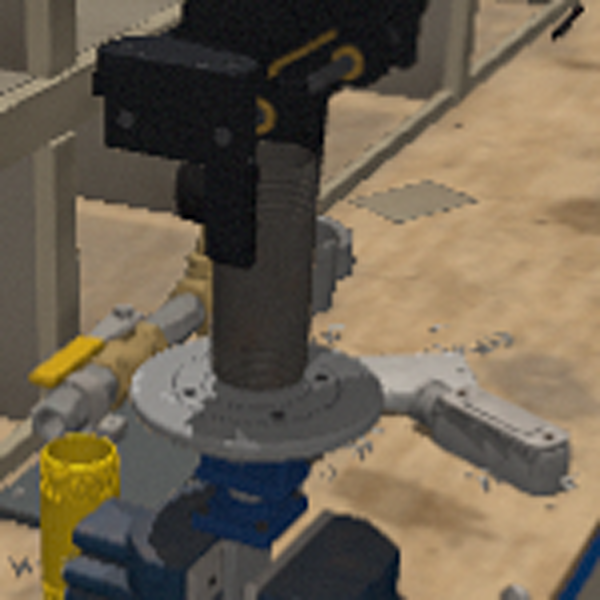

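Call:
play_rows --rows '[[[0,0,0],[-0.05,0,-0.2],4.4],[[0,0,0],[-0.05,0,-0.4],4.4],[[0,0,0],[-0.05,0,-0.5],4.4],[[0,0,0],[-0.05,0,-0.55],4.4],[[0,0,0],[-0.05,0,-0.55],4.4]]'

```text
clock: 31.1
tool_pos: [0.4765, -0.1619, 0.2825]
ee_rot: [-1.571, 0.0, -1.627]
wrist_force: [0.4, -0.8, -3.8]
gripper_width: 0.047
```

Call:
play_rows --rows '[[[0,0,0],[0,0,-0.05],4.4],[[0,0,0],[0,0,-0.05],4.4],[[0,0,0],[0,0,-0.05],4.4]]'

```text
clock: 31.4
tool_pos: [0.4765, -0.1619, 0.2821]
ee_rot: [-1.571, -0.0, -1.627]
wrist_force: [0.1, -0.2, -3.5]
gripper_width: 0.0471
```

Call:
play_rows --rows '[[[0,0,0],[0,0,-0.05],4.4],[[0,0,0],[0,0,-0.05],4.4],[[0,0,0],[0,0,-0.05],4.4]]'

```text
clock: 31.7
tool_pos: [0.4765, -0.1619, 0.2815]
ee_rot: [-1.571, 0.0, -1.627]
wrist_force: [0.0, 0.2, -3.2]
gripper_width: 0.0469
```

Call:
play_rows --rows '[[[0,0,0],[0,0,-0.04],4.4],[[0,0,0],[0,0,-0.04],4.4],[[0,0,0],[0,0,-0.04],4.4]]'

```text
clock: 32.0
tool_pos: [0.4765, -0.1619, 0.2813]
ee_rot: [-1.571, -0.0, -1.627]
wrist_force: [0.6, -0.0, -3.3]
gripper_width: 0.0474
```

Call:
play_rows --rows '[[[0,0,0],[0,0,-0.04],4.4],[[0,0,0],[0,0,-0.04],4.4],[[0,0,0],[0,0,-0.04],4.4]]'

```text
clock: 32.3
tool_pos: [0.4766, -0.1619, 0.2811]
ee_rot: [-1.57, -0.0, -1.627]
wrist_force: [-0.8, -0.2, 2.2]
gripper_width: 0.0472
```

Call:
play_rows --rows '[[[0,0,0],[0,0,0.03],4.4],[[0,0,0],[0,0,0.03],4.6],[[0,0,0],[0,0,0.03],4.8],[[0,0,0],[0,0,0.03],5.0],[[0,0,0],[0,0,0.03],5.2]]' --grip_force 5

```text
clock: 32.8
tool_pos: [0.4765, -0.1619, 0.2809]
ee_rot: [-1.571, 0.0, -1.627]
wrist_force: [0.0, -0.3, -0.4]
gripper_width: 0.0521
```

```bash
python3 - <<'E'
from h import *
st()
s=snap('wrist','w7')
E
```

```text
{'clock': 32.8, 'tool_pos': [0.4765, -0.1619, 0.2809], 'ee_rot': [-1.5709, 0.0001, -1.6274], 'wrist_force': [0.0368, -0.2692, -0.3981], 'wrist_torque': [0.026, 0.0077, 0.0092], 'gripper_width': 0.0521}
```

View pics/w7.png

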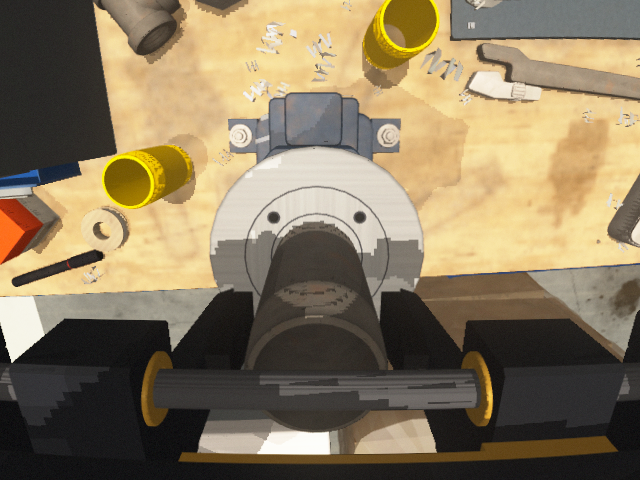

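Call:
play_rows --rows '[[[0,0,0],[0,0,0],6],[[0,0,0],[0,0,0],7],[[0,0,0],[0,0,0],7],[[0,0,0],[0,0,1],7],[[0,0,0],[0,0,3],7]]'

```text
clock: 33.35
tool_pos: [0.4762, -0.1617, 0.311]
ee_rot: [-1.573, 0.001, -1.627]
wrist_force: [0.2, -0.3, 0.5]
gripper_width: 0.0699
```

Call:
play_rows --rows '[[[0,0,0],[0,0,3],7],[[0,0,0],[0,0,6],7],[[0,0,0],[0,0,9],7],[[0,0,0],[0,0,10],7],[[0,0,0],[0,0,10],7]]'

```text
clock: 33.85
tool_pos: [0.4767, -0.162, 0.4119]
ee_rot: [-1.569, -0.001, -1.627]
wrist_force: [-0.2, 0.4, 0.3]
gripper_width: 0.0704
```

Call:
play_rows --rows '[[[0,0,0],[-4,0,0],7],[[0,0,0],[-8,0,0],7],[[0,0,0],[-8,0,0],7],[[0,0,0],[-8,0,0],7]]'

```text
clock: 34.25
tool_pos: [0.3962, -0.1618, 0.4103]
ee_rot: [-1.571, 0.001, -1.628]
wrist_force: [0.7, 0.3, 0.0]
gripper_width: 0.07
```

```bash
python3 - <<'E'
from h import *
st()
w=snap('wrist','w8');s=snap('side','s8')
cv2.imwrite('pics/c8.png',cv2.resize(s['frame'][90:240,310:460,::-1],None,fx=4,fy=4,interpolation=cv2.INTER_CUBIC))
E
```

```text
{'clock': 34.25, 'tool_pos': [0.3962, -0.1618, 0.4103], 'ee_rot': [-1.5715, 0.0006, -1.6282], 'wrist_force': [0.6722, 0.2849, 0.0138], 'wrist_torque': [0.0078, 0.0035, -0.0515], 'gripper_width': 0.07}
```

View pics/w8.png

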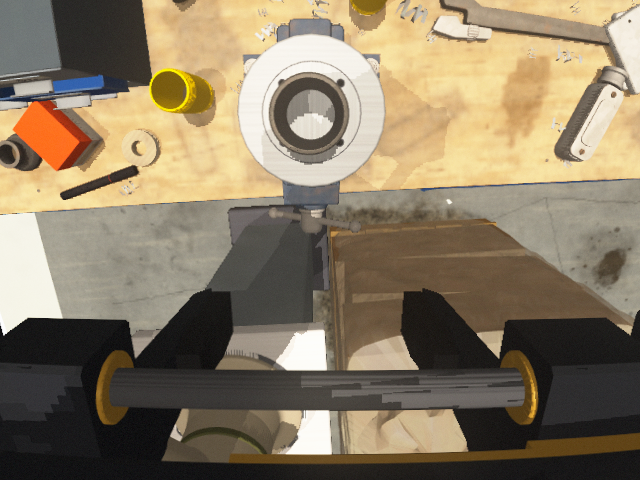

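View pics/c8.png

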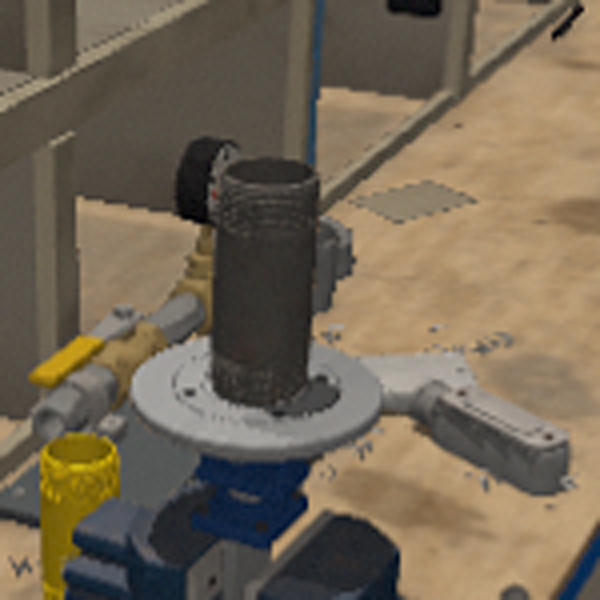

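```bash
python3 - <<'E'
from h import *
w=load('w8')
cv2.imwrite('pics/c9.png',cv2.resize(w['frame'][25:195,225:395,::-1],None,fx=3.5,fy=3.5,interpolation=cv2.INTER_CUBIC))
E
```

```text
(no output)
```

View pics/c9.png

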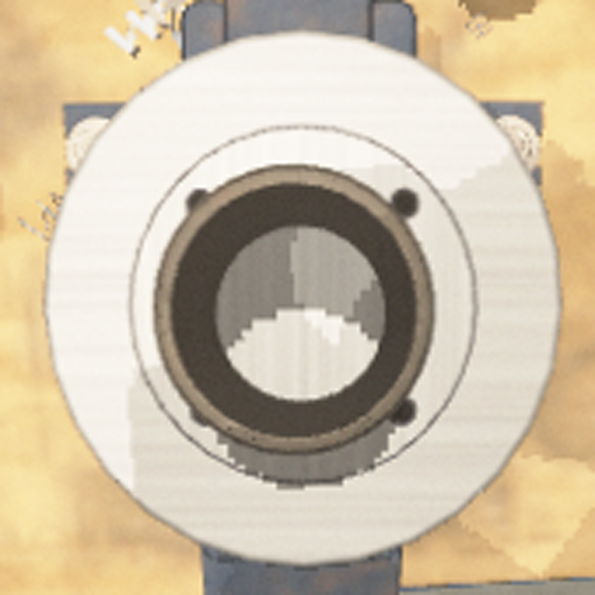

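```bash
python3 - <<'E'
from h import *
w=load('w8');f=lambda x,y:((x)/3.5+225,(y)/3.5+25)
print('ring',onz(w,*f(303,305),.215));print('rim',onz(w,*f(293.5,309.5),.323));print('bore bottom',onz(w,*f(301,313),.215))
for a in [(130,303),(476,303),(303,126),(303,484)]:print(onz(w,*f(*a),.215)[:2])
E
```

```text
ring [ 0.47693609 -0.16222868  0.215     ]
rim [ 0.47481432 -0.16186058  0.323     ]
bore bottom [ 0.47514117 -0.16164856  0.215     ]
[ 0.47986429 -0.121546  ]
[ 0.47517571 -0.20295258]
[ 0.51665901 -0.16460576]
[ 0.43503701 -0.15970925]
```

Call:
play_rows --rows '[[[0,0,0],[0,0,0],7],[[0,0,0],[0,0,0],7],[[0,0,0],[0,0,0],7]]'

```text
clock: 34.65
tool_pos: [0.3968, -0.1619, 0.4107]
ee_rot: [-1.571, 0.0, -1.627]
wrist_force: [0.4, 0.0, 0.8]
gripper_width: 0.0701
```

```bash
python3 - <<'E'
from h import *
st(); print(bot.job_done())
E
```

```text
{'clock': 34.65, 'tool_pos': [0.3968, -0.1619, 0.4107], 'ee_rot': [-1.5713, 0.0003, -1.627], 'wrist_force': [0.4346, 0.0244, 0.7985], 'wrist_torque': [0.0016, 0.0244, 0.0128], 'gripper_width': 0.0701}
the job is handed in; nothing more can be done
None
```

The plate is level to about 0.25° and the pipe nipple stands free on it, about 2 mm off the middle. I handed the job in at 34.65 s.

- **Finding the tilt:** light touches at four points showed the far (+x) side high by about 2.3°.
- **Levelling:** I pressed the far side down in small steps at 13–16 N. One press overshot by about 1.2°, so I pressed the near side back, which took up to 19 N, more than ideal. Two touches meant to be light also came out at 12–15 N.
- **Last touches:** the far and near sides read 0.2149 and 0.2147 m, left and right 0.2150 and 0.2147 m. That leaves about 0.1–0.2° per axis, close to what the readings can resolve.
- **Setting the pipe down:** it met the plate with about 5–6 N, and I opened the fingers in steps and lifted straight off. The plate was not pushed after that.
- **Final pictures:** the top and bottom of the pipe line up within about 0.4 mm, so it stands plumb to about 0.2°. The 2 mm offset is toward the robot, and I left it rather than disturb the pipe. The bystander things in view look unmoved; I did not measure them again.

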